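# Take the spent cassette out of the pin feeder

## Task

The pin feeder's cassette is empty and has to come out. Draw the feeder's sprung follower back by its knob until its index is at the long park line of the scale and the pawl holds it there, then pinch the cassette's two side catches together and, keeping them pinched, lift the cassette straight up out of its cradle. Finish while still holding it by the catches, level and at rest, about 10 cm up over the cradle and touching nothing but the fingers; do not disturb the full cassette, the tweezers, the ring or the tin beside the feeder.

Things in the scene. Friction and masses are not known exactly. Their poses are not given: they have to be found in the camera images.
- feeder: Pin feeder fixed to the bench, yaw varies: dark base plate 86 mm wide, 8 mm thick, from x = -151 to +50 mm, aluminium cradle, behind it a follower on two rods. Origin on the bench under the cradle's middle; x points away from the follower (drawn back along -x), z up. Cradle cheeks (y = +-19 to 24 mm) and front wall end 36 mm above the bench, rod supports (x = -37 to -33 mm) at 44 mm
- cradle (a point): middle of the cradle's bed, 12 mm above the bench, where the middle of the cassette's underside rests; axes as feeder
- follower (a joint): travel of the sprung follower (m): 0 fully forward, its push blade inside the cassette (which cannot rise then); 0.064 index at the park line, where a self-acting pawl has just snapped in (at 0.0637) and keeps it from springing forward; 0.070 end stop. Pulling takes about 4 to 8 N. Pulled to 0.066 to 0.070 and let go, it settles on the pawl at about 0.0635
- follower_knob (a point): middle of the grip of the follower's upright round black knob: 18 mm diameter, 25 mm high, 13 mm below to 12 mm above this point. Knob top 92 mm, block under it 48 mm, cassette in front of it 66 mm above the bench. 50 mm behind the cradle's middle when forward; travels with the follower along -x of the feeder
- park_line (a point): the long park line across the scale on the base, 120 mm behind the cradle's middle
- cassette: empty grey plastic cassette in the cradle, 64 x 36 x 54 mm (x, y, z), about 0.12 kg, about 1 mm play. Origin at the centre of its underside; axes as the feeder's. A black ribbed catch pad on each side (+y, -y), 22 mm long, 20 mm high (39 to 59 mm above the bench when seated), 48 mm apart over their outer faces when free, 38 mm pressed right in. Hooks below lock it under the cheeks until pressed
- catch_l_pad (a point): middle of the outer face of the catch pad on the cassette's +y side, 37 mm above the underside
- catch_r_pad (a point): the same on the -y side
- catch_l (a joint): inward travel of the +y catch (m): 0 sprung out and hooked, 0.005 pressed right in, where it stops and bears the grip; springs of 3 N (out) to 6 N (in); above about 0.0045 its hook is free
- catch_r (a joint): the same for the -y catch
- spare: the full cassette standing on the bench at the left side of the feeder, same size and look, with a row of steel pins showing in its top slot; to be left alone. Origin at the centre of its underside
- tweezers: steel tweezers, 116 mm long, lying at the left side of the feeder's rear half; to be left alone. Origin at the middle, underneath
- case_ring: machined metal ring, 70 x 52 x 10 mm, lying on the bench behind the feeder to its left; to be left alone. Origin at the centre, underneath
- pin_tin: round tin with a lid, 48 mm diameter, 18 mm high, on the bench in front of the cradle; to be left alone. Origin at the centre, underneath
Not all that is in view belongs to the job. What is shaped like the cassette but brown or pink is not meant.

How it is judged (in metres and radians):
On the way, in this order (a step that is already met when the one before it is completed fails the run):
1. the follower is drawn back to the park line and held there by the pawl or the hand, the cassette still in its cradle (value of joint follower above 0.0625 m and z of cassette in the frame of cradle below 0.006 m), for 0.2 s.
2. both catches are pressed in with the cassette still in its cradle (value of joint each of catch_l, catch_r above 0.0035 m and z of cassette in the frame of cradle below 0.006 m), for 0.1 s.
At the end, for the whole second after the job is handed in: the cassette is held by the fingers alone, both catches pressed in (each beyond 3.5 mm), its underside 65 to 200 mm above the cradle's bed and within 60 mm of the cradle's middle seen from above, level within 0.2 rad and at rest, clear of the feeder, with the follower still parked (beyond 61.5 mm) (z of cassette in the frame of cradle between 0.065 and 0.2 m and horizontal distance between cassette and cradle below 0.06 m and angle between cassette's own z axis and vertical below 0.2 rad and linear speed of cassette below 0.03 m/s and value of joint each of catch_l, catch_r above 0.0035 m and contact force between the fingers and cassette above 6 N and contact force between cassette and feeder below 0.1 N and value of joint follower above 0.0615 m); the arm keeps its last pose, push and grip.
It fails at once if the full cassette, the tweezers, the ring or the tin is pushed more than 15 mm (distance of any of spare, tweezers, case_ring, pin_tin from where it was at the start of the episode above 0.015 m).
It also fails if it takes over 42 s, if anything falls off the work surface, if the arm or the gripper's body presses on something with over 40 N, if the wrist force passes 120 N, or if a joint passes its speed limit or range.

## Robot

A 7-joint arm with a two-finger parallel gripper is mounted at the origin on a cart in front of the work surface, level with it; the furniture and walls round the work are solid. World frame = base frame: x ahead of the robot, y to its left, z up, the work surface at z = 0. Lengths are in mm, angles in rad, forces in N, time in s.
With the tool pointing down it reaches from about 400 to 850 mm from the base axis. Payload 6.9 kg.
Tool frame: the origin (TCP) lies midway between the tips of the shut fingers; the grasp point (between the pads) lies 19 mm behind it (bot.tcp_to_grasp is the distance from the TCP to the grasp point, in mm); z points along the fingers, y is the line along which they close (so a half turn about z gives the same grasp; the last joint's range is limited). The gripper opens to 85 mm and grips with 20 to 120 N. Pads are 22 mm wide; open, the fingers measure 114 mm over their backs; the gripper's body (76 mm by 85 mm) begins 54 mm behind the grasp point. The pads swing forward as they close: fully open they stand 13 mm farther back than shut.
Start: joints at [1.355, 0.507, -0.238, 1.5, 0.126, 1.149, -0.155], TCP at [197.642, -592.916, 231.275] pointing down, gripper open.
Joint ranges: [-3.08, 3.08], [-0.24, 2.05], [-1.43, 1.35], [0, 2.5], [-1.52, 4.66], [0.17, 1.96], [-2.89, 2.89]. Speed limits (rad/s): [2.39, 2.39, 3.14, 3.14, 3.14, 3.14, 3.14].

## Interface

Orientations are given as a unit quaternion [w, x, y, z].
In Python, from workcell import bot, viewer, models gives the robot as it stands.
- The arm moves only by the tool apply_moves, never from a script. Its argument "increments" is a list of rows, each a list of 5 numbers: the shift along the tool's x, y, z in units of 30 mm (1.0 is 30 mm), then the turn about the tool's z in units of 0.15 rad (1.0 is 0.15 rad), then the opening, from -1 (shut) to 1 (fully open). In form: [[dx, dy, dz, twist, grip], ...]. A call has 1 to 20 rows; each row shifts and turns the commanded pose from where the row before left it, along the tool's axes as they then stand; what a row does not reach is not made up. A row lasts 1/10 s, in which the tool goes at most 50 mm and 8.59 degrees, less where a joint would pass 70% of its speed; a pose out of reach is approached as far as the arm can. A call with a number of a shift or a turn outside -1 to 1 is refused whole. A call with a gripper value outside its range is refused whole. The fingers move at their own pace and stop on an object; "force" is the grip in N (left out, the last holds). Time passes only in rows, so rows that do not move let the fingers close. It gives the time, the measured TCP pose, the force, the opening and the grip force at its end, in the units of the state.
- bot.sense(): the state, without advancing time (a new reading comes with each control period).
- viewer.camera(name): name is "scene" or "top"; returns (picture, depth): 420x560x3 uint8, red, green, blue; 420x560 float32, mm along the optical axis (not along the pixel's ray), 0 where there is no reading.
- viewer.camera_model(name): a dict with "camera_matrix" (3x3 intrinsics, pixels), "eye" and "orientation" of the camera in the world. Camera axes: x right, y up, looking along -z (the intrinsics and any distortion apply to the point x, -y, -z); pixel columns grow to the right and rows downward; lengths in mm; the calibration is good to about 2 mm. A picture is of the moment at which its call begins. camera_model takes no time and is no camera call.
- bot.close_job(): hands the job in; it is judged then, once.
Trained networks look in the newest picture that a camera, given by its name, has taken for a name from the list of things; names that differ only in an ending like _2 or _b are one class to them, and where a whole thing is asked for, a point or a joint stands for the part that bears it (a point fixed in the world has none). Each returns a list of dicts, best first, with "confidence" (0 to 1); they miss things now and then, are a little off and sometimes report something else, mostly with a low value. They report only what shows in the picture. A call takes as long as a camera call. They do not tell look-alikes from the thing itself.
- models.look_for(label, camera): "uv" ([column, row] in pixels, amid what is visible of it).
The state is a dict: "time_s": time; "joint_positions": joint angles; "dq": joint speeds; "effort": joint torques, N m; "position": TCP position; "orientation": TCP orientation; "force": force on the tool from outside, world axes, zero at the start; "wrist_torque": the same for the moment, N m; "opening": finger opening in mm; "finger_force": force on a finger pad.
Only numpy, scipy, OpenCV 4.12 (cv2) and the standard library are available. Lean on these libraries where they do the work, as an engineer would, in place of code of your own. Each camera call takes 0.05 s, during which the arm holds its last target. There are 200 camera calls.

## Working session

There is one attempt and no reset: what is moved stays moved. The work goes in short steps, Python scripts to look and compute and a tool call to move; the robot and the scene stay as the last step left them, time stands still between calls to the robot, and variables do not carry over. Pictures are saved under pics/ and viewed, at most 10 in all, crops included, and the job is handed in when it is done.

Besides the shell and the picture viewer there is one more tool, called as name(argument=value, ...), one argument or row to a line, values as JSON. apply_moves: Moves the arm, as the interface text tells. Shifts and turns lie within -1 to 1; 1 stands for 30 mm of shift or 0.15 rad of turn. Its arguments: {"type":"object","properties":{"increments":{"type":"array"},"force":{"type":"number"}},"required":["increments"]}

```bash
mkdir -p pics; cat > h.py <<'E'
import numpy as np, cv2
from scipy.spatial.transform import Rotation as R
from workcell import bot, viewer, models
def rot(o):
    o=np.array(o,float)
    return o if o.shape==(3,3) else R.from_quat([o[1],o[2],o[3],o[0]]).as_matrix()
def deproj(cam,uv,d):
    m=viewer.camera_model(cam);K=np.array(m["camera_matrix"])
    uv=np.atleast_2d(uv).astype(float);d=np.atleast_1d(d)
    p=np.stack([(uv[:,0]-K[0,2])/K[0,0]*d,-(uv[:,1]-K[1,2])/K[1,1]*d,-d],1)
    return p@rot(m["orientation"]).T+np.array(m["eye"])
def cloud(cam,dep):
    v,u=np.mgrid[:dep.shape[0],:dep.shape[1]]
    return deproj(cam,np.stack([u.ravel(),v.ravel()],1),dep.ravel()).reshape(*dep.shape,3)
E
python3 - <<'E'
from h import *
print(bot.sense())
for c in("scene","top"):
    im,d=viewer.camera(c);cv2.imwrite(f"pics/{c}0.png",im[:,:,::-1]);np.savez(f"{c}0.npz",im=im,d=d)
    print(c,viewer.camera_model(c))
    P=cloud(c,d)
    for n in("feeder","follower_knob","cassette","catch_l_pad","catch_r_pad","park_line","spare","tweezers","case_ring","pin_tin"):
        for r in models.look_for(n,c)[:3]:
            u,v=r["uv"];print(n,np.round(r["uv"]),round(r["confidence"],2),P[int(v),int(u)].round(0))
E
```

```text
{'time_s': 0.0, 'joint_positions': array([ 1.35452539,  0.50834475, -0.23755392,  1.50113299,  0.12571143,
        1.14887357, -0.15476725]), 'dq': array([ 0.00054321, -0.0005482 , -0.00066197,  0.00255639,  0.00148835,
       -0.00108475, -0.00042668]), 'effort': array([ 4.32434881e-04, -6.20601153e+01, -2.18647957e+00, -2.49660498e+01,
        1.26561202e-02,  1.17430525e-02, -3.38551195e-05]), 'position': array([ 197.43734478, -592.47509793,  230.42632074]), 'orientation': array([-8.69597101e-04,  9.87079013e-01,  1.60231836e-01, -1.53851578e-04]), 'force': array([ 0.12670695, -1.02918726, -0.47452377]), 'wrist_torque': array([0.00119718, 0.02224711, 0.00375009]), 'finger_force': 0.0, 'opening': 85.72919293666719}
scene {'camera_matrix': array([[467.11609696,   0.        , 284.34290862],
       [  0.        , 467.11609696, 200.96806356],
       [  0.        ,   0.        ,   1.        ]]), 'eye': array([ 102.87495076, -351.52206834,  589.47526178]), 'orientation': array([ 0.82056057,  0.40173437, -0.1751818 , -0.36688033])}
feeder [316. 283.] 0.66 [504. -50.  34.]
follower_knob [3
[... 645 characters left out ...]
     , 501.09809813, 204.89689172],
       [  0.        ,   0.        ,   1.        ]]), 'eye': array([ 437.91687586,   85.64709895, 1155.09817018]), 'orientation': array([ 0.71069115,  0.05206731, -0.03412891, -0.70074411])}
feeder [340. 228.] 0.57 [529. -31.  12.]
follower_knob [342. 216.] 0.96 [548. -27.  92.]
cassette [335. 195.] 0.66 [597. -12.  67.]
cassette [263. 246.] 0.66 [486. 144.   9.]
cassette [226. 200.] 0.58 [584. 230.  40.]
park_line [340. 227.] 0.87 [529. -31.  12.]
spare [284. 188.] 0.62 [611. 100.  53.]
tweezers [297. 264.] 0.43 [444.  66.  -2.]
case_ring [203. 247.] 0.74 [479. 283.   0.]
case_ring [338. 229.] 0.67 [527. -27.   6.]
pin_tin [349. 156.] 0.82 [695. -51.  20.]
```

```bash
python3 - <<'E'
from h import *
a=cv2.imread("pics/scene0.png");b=cv2.imread("pics/top0.png")
cv2.imwrite("pics/s1.png",cv2.resize(a[130:370,160:460],(750,600),interpolation=2))
cv2.imwrite("pics/t1.png",cv2.resize(b[120:300,180:420],(800,600),interpolation=2))
E
```

```text
(no output)
```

View pics/s1.png

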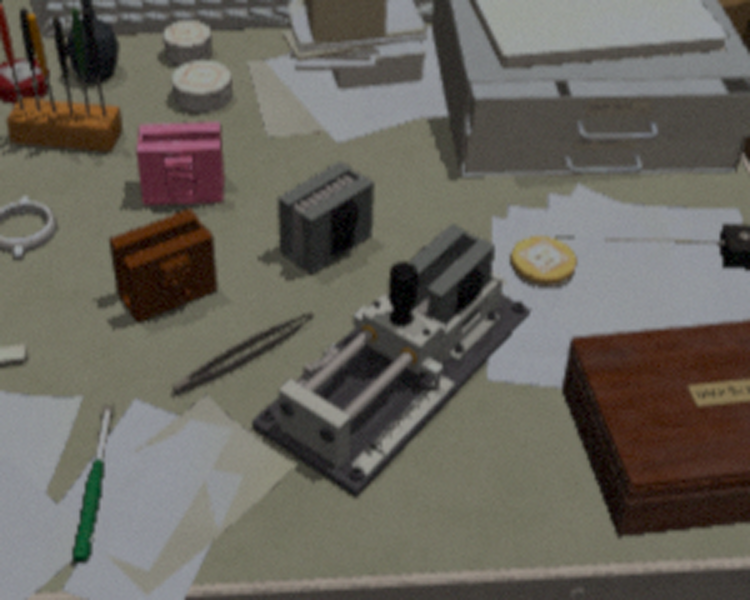

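View pics/t1.png

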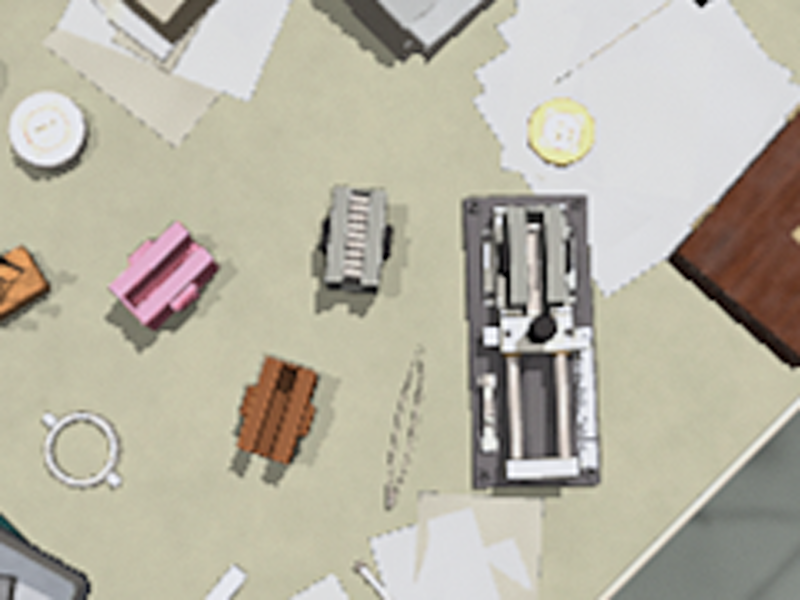

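The top crop shows the feeder with the empty grey cassette at full-image pixel (341,196) and the black knob at (342,218). Things that could be taken for the cassette are the full spare with its pins at (287,190), the brown block at (263,243) and the pink one at (229,202). I choose (341,196): it is grey, it sits in the cradle and it has no pins.

```bash
python3 - <<'E'
from h import *
z=np.load("top0.npz");P=cloud("top",z["d"]);im=z["im"].astype(int)
def ray(cam,uv,h):
    a=deproj(cam,uv,np.ones(len(uv)));e=np.array(viewer.camera_model(cam)["eye"]);t=(h-e[2])/(a[:,2]-e[2]);return e+(a-e)*t[:,None]
c=np.array([[463,198],[587,196],[599,484],[474,487]])*0.3+[180,120]
C=ray("top",c,8);print("corners",C.round(1))
f=(C[0]+C[1]-C[2]-C[3])[:2];l=(C[0]+C[3]-C[1]-C[2])[:2]
print("yaws",np.arctan2(f[1],f[0]),np.arctan2(-l[0],l[1]),"len",np.hypot(*f)/2,np.hypot(*l)/2)
m=C.mean(0)[:2]
for cam in("top","scene"):
    z=np.load(cam+"0.npz");P=cloud(cam,z["d"]);im=z["im"].astype(int)
    near=(np.hypot(P[...,0]-570,P[...,1]+30)<90)
    k=near&(P[...,2]>80)&(P[...,2]<100); q=P[k];print(cam,"knob",len(q),q.mean(0).round(1),q.min(0).round(1),q.max(0).round(1))
    k=near&(P[...,2]>61)&(P[...,2]<71)&(im.sum(2)>240); q=P[k]
    r=cv2.minAreaRect(q[:,:2].astype(np.float32));print(cam,"cass",len(q),q.mean(0).round(1),r)
yaw=np.arctan2(f[1],f[0]);d=np.array([np.cos(yaw),np.sin(yaw)])
print("cradle from plate",m+d*50.5)
E
```

```text
corners [[639.1  17.3   8. ]
 [641.5 -68.6   8. ]
 [443.2 -75.9   8. ]
 [439.9   8.8   8. ]]
yaws 0.03987269879148751 0.03352631543459133 len 198.9381729077926 85.34327006117725
top knob 58 [542.9 -27.4  91.6] [535.2 -36.1  81.4] [550.6 -19.2  96.2]
top cass 314 [593.8 -26.3  66.6] ((592.9765625, -27.142192840576172), (63.68277359008789, 37.302085876464844), 2.949127197265625)
scene knob 125 [538.8 -31.2  89.9] [532.5 -38.2  80.1] [549.5 -21.3  95.5]
scene cass 292 [595.8 -27.8  68.3] ((592.45703125, -24.849437713623047), (64.91698455810547, 40.10061264038086), 1.2455146312713623)
cradle from plate [591.37255143 -27.57741014]
```

```bash
python3 - <<'E'
from h import *
b=cv2.imread("pics/top0.png")
cv2.imwrite("pics/t2.png",cv2.resize(b[172:272,310:370],(480,800)[:1]+(600,) if 0 else (360,600),interpolation=2))
E
```

```text
(no output)
```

View pics/t2.png

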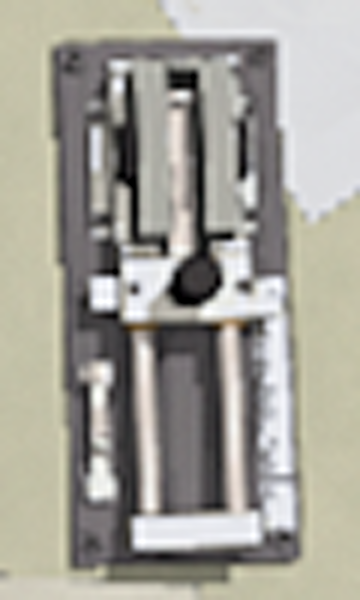

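The crop confirms it: grey cassette, empty slot with the push blade inside, knob just behind it. The cradle is at about (592.4,-27) with yaw 0.042, so the knob is at about (542.5,-29).

apply_moves(
  increments=[
    [0,0,0,0.93,1],
    [0,0,0,0.94,1],
    [0.6,-0.9,0,0,1],
    [0.6,-0.9,0,0,1],
    [0.6,-0.9,0,0,1],
    [0.6,-0.9,0,0,1],
    [0.6,-0.9,0,0,1],
    [0.6,-0.9,0,0,1],
    [0.6,-0.9,0,0,1],
    [0.6,-0.9,0,0,1],
    [0.6,-0.9,0,0,1],
    [0.6,-0.9,0,0,1],
    [0.6,-0.9,0,0,1],
    [0.6,-0.9,0,0,1],
    [0.6,-0.9,0,0,1],
    [0.6,-0.9,0,0,1],
    [0.6,-0.9,0,0,1],
    [0.6,-0.9,0,0,1],
    [0,0,0,0,1],
    [0,0,0,0,1],
  ],
  force=60,
)

```text
time_s: 3.1
position: [467.7, -149.0, 231.3]
orientation: [0.0, 1.0, 0.022, -0.0]
force: [-0.1, -1.5, 0.1]
opening: 85.5
finger_force: 0.0
```

```bash
cat >> h.py <<'E'
def to(x,y,z,yaw=0.042):
    s=bot.sense();M=rot(s["orientation"]);d=M.T@(np.array([x,y,z])-s["position"])
    w=np.arctan2(M[1,0],M[0,0])
    print("t",round(s["time_s"],2),"pos",s["position"].round(1),"yaw",w.round(3),"tilt",M[2,2].round(4),"units",(d/30).round(2),"twist",((w-yaw)/.15).round(2),"F",s["force"].round(1),"open",round(s["opening"],1),"ff",round(s["finger_force"],1))
E
python3 -c "
from h import *
to(542.5,-29,61)"
```

```text
t 3.1 pos [ 467.7 -149.   231.3] yaw 0.043 tilt -1.0 units [ 2.66 -3.89  5.68] twist 0.01 F [-0.1 -1.5  0.1] open 85.5 ff 0.0
```

apply_moves(
  increments=[
    [0.53,-0.78,0,0,1],
    [0.53,-0.78,0,0,1],
    [0.53,-0.78,0,0,1],
    [0.53,-0.78,0,0,1],
    [0.54,-0.77,0,0,1],
    [0,0,0.9,0,1],
    [0,0,0.9,0,1],
    [0,0,0.9,0,1],
    [0,0,0.9,0,1],
    [0,0,0.9,0,1],
    [0,0,0.6,0,1],
    [0,0,0.58,0,1],
    [0,0,0,0,1],
    [0,0,0,0,1],
  ],
)

```text
time_s: 4.5
position: [542.3, -30.7, 61.1]
orientation: [0.0, 1.0, 0.02, -0.0]
force: [0.2, 0.3, 0.4]
opening: 85.7
finger_force: 0.0
```

```bash
python3 -c "
from h import *
to(542.5,-29,61)
a,_=viewer.camera('scene')
cv2.imwrite('pics/s3.png',cv2.resize(a[170:350,220:420,::-1],(666,600),interpolation=2))"
```

```text
t 4.5 pos [542.3 -30.7  61.1] yaw 0.04 tilt -1.0 units [ 0.01 -0.06  0.  ] twist -0.01 F [0.2 0.3 0.4] open 85.7 ff 0.0
```

View pics/s3.png

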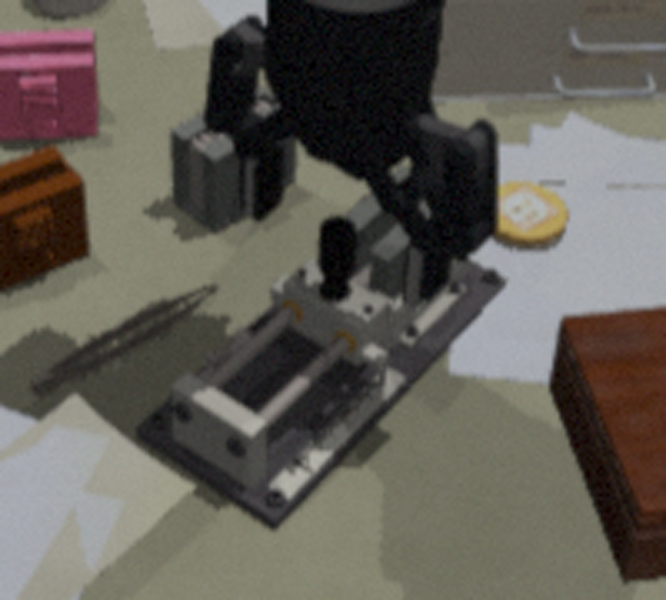

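The knob (crop 338,258) stands free between the open fingers, at right height. Closing.

apply_moves(
  increments=[
    [0,0,0,0,-1],
    [0,0,0,0,-1],
    [0,0,0,0,-1],
    [0,0,0,0,-1],
    [0,0,0,0,-1],
    [0,0,0,0,-1],
    [0,0,0,0,-1],
    [0,0,0,0,-1],
  ],
)

```text
time_s: 5.35
position: [542.6, -29.4, 61.2]
orientation: [0.0, 1.0, 0.021, 0.0]
force: [-0.8, 0.8, 5.8]
opening: 16.4
finger_force: 58.5
```

```bash
python3 -c "
from h import *
to(542.5,-29,61)"
```

```text
t 5.35 pos [542.6 -29.4  61.2] yaw 0.041 tilt -1.0 units [-0.   -0.01  0.01] twist -0.0 F [-0.8  0.8  5.8] open 16.4 ff 58.5
```

apply_moves(
  increments=[
    [-0.2,0,0,0,-1],
    [-0.25,0,0,0,-1],
    [-0.25,0,0,0,-1],
    [-0.25,0,0,0,-1],
    [-0.25,0,0,0,-1],
    [-0.25,0,0,0,-1],
    [-0.25,0,0,0,-1],
    [-0.25,0,0,0,-1],
    [-0.2,0,0,0,-1],
    [-0.1,0,0,0,-1],
    [0,0,0,0,-1],
    [0,0,0,0,-1],
    [0,0,0,0,-1],
  ],
)

```text
time_s: 6.65
position: [475.3, -32.1, 61.2]
orientation: [-0.0, 1.0, 0.021, 0.001]
force: [5.1, 0.8, 5.3]
opening: 16.2
finger_force: 63.7
```

```bash
python3 -c "
from h import *
to(542.5,-29,61)"
```

```text
t 6.65 pos [475.3 -32.1  61.2] yaw 0.041 tilt -1.0 units [ 2.24 -0.01  0.01] twist -0.0 F [5.1 0.8 5.3] open 16.2 ff 63.7
```

apply_moves(
  increments=[
    [-0.04,0,0,0,-1],
    [0,0,0,0,-1],
    [0.06,0,0,0,-1],
    [0.06,0,0,0,-1],
    [0.06,0,0,0,-1],
    [0,0,0,0,-1],
    [0,0,0,0,-1],
  ],
)

```text
time_s: 7.35
position: [479.0, -32.0, 61.2]
orientation: [0.0, 1.0, 0.021, 0.0]
force: [3.3, 1.9, 7.6]
opening: 16.1
finger_force: 64.0
```

```bash
python3 -c "
from h import *
to(542.5,-29,61)"
```

```text
t 7.35 pos [479.  -32.   61.2] yaw 0.041 tilt -1.0 units [ 2.12 -0.01  0.01] twist -0.0 F [3.3 1.9 7.6] open 16.1 ff 64.0
```

apply_moves(
  increments=[
    [0.03,0,0,0,-1],
    [0,0,0,0,-1],
    [0,0,0,0,-1],
  ],
)

```text
time_s: 7.65
position: [479.1, -32.0, 61.2]
orientation: [0.0, 1.0, 0.021, -0.001]
force: [0.1, 1.1, 9.4]
opening: 15.8
finger_force: 64.3
```

```bash
python3 -c "
from h import *
to(542.5,-29,61)
a,_=viewer.camera('top')
cv2.imwrite('pics/t4.png',cv2.resize(a[172:272,310:370,::-1],(360,600),interpolation=2))"
```

```text
t 7.65 pos [479.1 -32.   61.2] yaw 0.041 tilt -1.0 units [ 2.12 -0.01  0.  ] twist -0.0 F [0.1 1.1 9.4] open 15.8 ff 64.3
```

The follower did not move forward and the force fell to zero, so the pawl is holding it. I release the knob, rise and look.

apply_moves(
  increments=[
    [0,0,0,0,1],
    [0,0,0,0,1],
    [0,0,0,0,1],
    [0,0,0,0,1],
    [0,0,0,0,1],
    [0,0,0,0,1],
    [0,0,-0.8,0,1],
    [0,0,-0.9,0,1],
    [0,0,-0.9,0,1],
    [0,0,0,0,1],
    [0,0,0,0,1],
  ],
  force=40,
)

```text
time_s: 8.8
position: [480.4, -32.2, 139.2]
orientation: [0.0, 1.0, 0.02, 0.001]
force: [-0.4, 0.0, -0.3]
opening: 85.7
finger_force: 0.0
```

```bash
python3 -c "
from h import *
to(592.4,-27.2,38)
a,d=viewer.camera('scene')
P=cloud('scene',d)
for r in models.look_for('follower_knob','scene')[:2]: print(r,P[int(r['uv'][1]),int(r['uv'][0])])
cv2.imwrite('pics/s5.png',cv2.resize(a[170:350,220:420,::-1],(666,600),interpolation=2))"
```

```text
t 8.8 pos [480.4 -32.2 139.2] yaw 0.041 tilt -1.0 units [ 3.73 -0.02  3.38] twist -0.01 F [-0.4  0.  -0.3] open 85.7 ff 0.0
{'uv': [300.6, 276.0], 'confidence': 0.84} [485.49581223 -34.00954867  53.95942727]
```

View pics/s5.png

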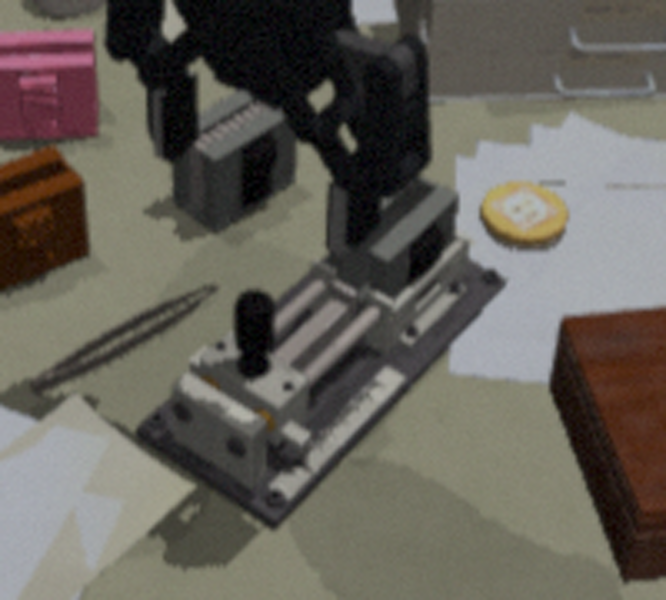

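The follower (knob at crop 253,335) is parked at the back, and the cassette (crop 410,240) is still seated. Moving over it and down.

apply_moves(
  increments=[
    [0.9,0,0,0,1],
    [0.9,0,0,0,1],
    [0.9,0,0,0,1],
    [0.9,0,0,0,1],
    [0.13,-0.02,0,0,1],
    [0,0,0,0,1],
    [0,0,0.8,0,1],
    [0,0,0.8,0,1],
    [0,0,0.8,0,1],
    [0,0,0.6,0,1],
    [0,0,0.38,0,1],
    [0,0,0,0,1],
    [0,0,0,0,1],
  ],
)

```text
time_s: 10.2
position: [591.7, -26.8, 37.9]
orientation: [-0.0, 1.0, 0.021, -0.0]
force: [0.6, 0.5, 0.8]
opening: 85.1
finger_force: 0.0
```

```bash
python3 -c "
from h import *
to(592.4,-27.2,38)
a,d=viewer.camera('scene')
cv2.imwrite('pics/s6.png',cv2.resize(a[150:330,240:440,::-1],(666,600),interpolation=2))"
```

```text
t 10.2 pos [591.7 -26.8  37.9] yaw 0.041 tilt -1.0 units [ 0.02  0.01 -0.  ] twist -0.0 F [0.6 0.5 0.8] open 85.1 ff 0.0
```

View pics/s6.png

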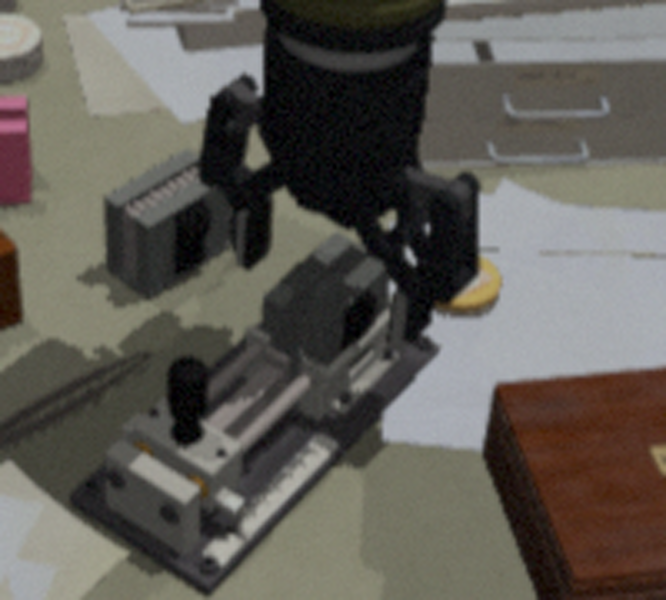

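The cassette (crop 325,300) stands between the open fingers, which clear the feeder and the spare. Closing.

apply_moves(
  increments=[
    [0,0,0,0,-1],
    [0,0,0,0,-1],
    [0,0,0,0,-1],
    [0,0,0,0,-1],
    [0,0,0,0,-1],
    [0,0,0,0,-1],
    [0,0,0,0,-1],
    [0,0,0,0,-1],
  ],
)

```text
time_s: 11.05
position: [592.4, -27.0, 38.4]
orientation: [0.0, 1.0, 0.021, 0.001]
force: [-0.6, -0.2, 6.9]
opening: 34.9
finger_force: 39.5
```

```bash
python3 -c "
from h import *
to(592.4,-27.2,38)"
```

```text
t 11.05 pos [592.4 -27.   38.4] yaw 0.041 tilt -1.0 units [-0.    0.01  0.01] twist -0.01 F [-0.6 -0.2  6.9] open 34.9 ff 39.5
```

apply_moves(
  increments=[
    [0,0,-0.05,0,-1],
    [0,0,-0.1,0,-1],
    [0,0,-0.15,0,-1],
    [0,0,-0.2,0,-1],
    [0,0,-0.2,0,-1],
    [0,0,0,0,-1],
    [0,0,0,0,-1],
  ],
)

```text
time_s: 11.75
position: [592.0, -26.9, 58.8]
orientation: [0.0, 1.0, 0.021, 0.0]
force: [-0.3, -0.0, -0.9]
opening: 35.4
finger_force: 39.9
```

```bash
python3 -c "
from h import *
to(592.4,-27.2,138)
a,d=viewer.camera('scene')
cv2.imwrite('pics/s7.png',cv2.resize(a[150:330,240:440,::-1],(666,600),interpolation=2))"
```

```text
t 11.75 pos [592.  -26.9  58.8] yaw 0.041 tilt -1.0 units [ 0.01  0.01 -2.64] twist -0.01 F [-0.3 -0.  -0.9] open 35.4 ff 39.9
```

View pics/s7.png

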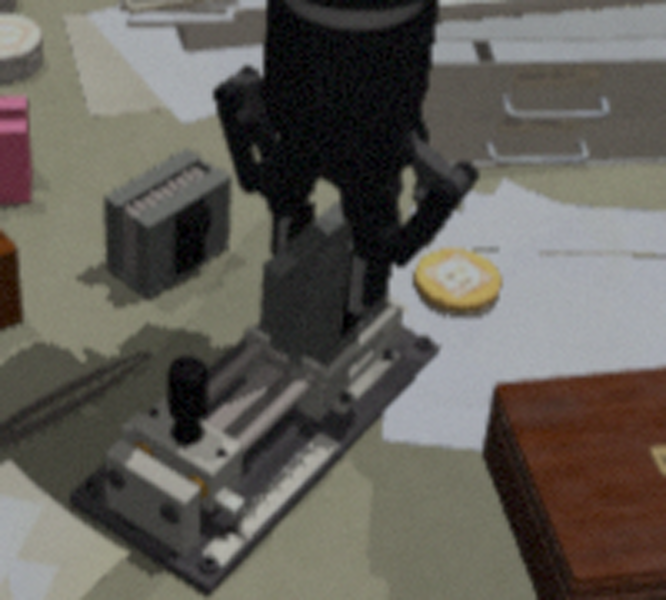

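The cassette has come up with the fingers by about 20 mm, level, and the force on the tool is only its weight. Lifting to about 100 mm.

apply_moves(
  increments=[
    [0,0,-0.2,0,-1],
    [0,0,-0.3,0,-1],
    [0,0,-0.4,0,-1],
    [0,0,-0.4,0,-1],
    [0,0,-0.4,0,-1],
    [0,0,-0.4,0,-1],
    [0,0,-0.3,0,-1],
    [0,0,-0.2,0,-1],
    [0,0,-0.1,0,-1],
    [0,0,0,0,-1],
    [0,0,0,0,-1],
    [0,0,0,0,-1],
    [0,0,0,0,-1],
    [0,0,0,0,-1],
  ],
)

```text
time_s: 13.2
position: [591.8, -26.8, 139.2]
orientation: [-0.0, 1.0, 0.021, -0.0]
force: [1.3, -0.0, -1.0]
opening: 35.1
finger_force: 40.2
```

```bash
python3 -c "
from h import *
to(592.4,-27.2,138)
a,d=viewer.camera('scene')
cv2.imwrite('pics/s8.png',cv2.resize(a[110:320,240:440,::-1],(571,600),interpolation=2))"
```

```text
t 13.2 pos [591.8 -26.8 139.2] yaw 0.041 tilt -1.0 units [0.02 0.01 0.04] twist -0.0 F [ 1.3 -0.  -1. ] open 35.1 ff 40.2
```

View pics/s8.png

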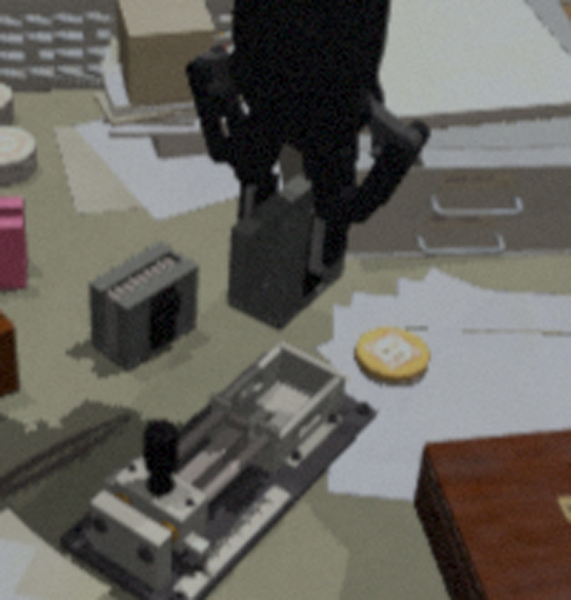

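The cassette hangs level (crop 280,250) well above the empty cradle, the follower is still parked (knob at crop 160,455), and the tin, spare and tweezers look unmoved.

```bash
python3 -c "
from h import *
print(bot.close_job())"
```

```text
the job is handed in; nothing more can be done
None
```

The job is handed in at about 13 s: the follower is parked on its pawl and the empty cassette is held by its pinched catches, level and at rest, about 10 cm above the cradle; no verdict was returned, and the ring was outside my later pictures.

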